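# Feel which closed case has a loose ball inside and seat it in the repair tray

### The arm

A 6-joint arm with a two-finger parallel gripper is mounted at the origin on the work surface. World frame = base frame: x ahead of the robot, y to its left, z up, the work surface at z = 0. Lengths are in m, angles in rad, forces in N, time in s.
With the tool pointing down it reaches from about 0.275 to 0.875 m from the base axis. Payload 12.5 kg.
Tool frame: the origin (TCP) lies at the very end of the fingers, on their centre line; the grasp point (between the pads) lies 19 mm behind it; z points along the fingers, y is the line along which they close (so a half turn about z gives the same grasp; the last joint's range is limited). The gripper opens to 85 mm and grips with 20 to 120 N. Pads are 22 mm wide; open, the fingers measure 114 mm over their backs; the gripper's body (76 mm by 85 mm) begins 54 mm behind the grasp point. The pads swing forward as they close: fully open they stand 13 mm farther back than shut.
Start: joints at [1.057, 0.351, 1.652, -0, 1.139, -0.085], TCP at [0.229, 0.5, 0.192] pointing down, gripper open.
Joint ranges: [-2.75, 2.75], [-0.79, 2.1], [0.01, 2.65], [-1.57, 4.71], [0.07, 3.14], [-2.87, 2.87]. Speed limits (rad/s): [2.22, 2.22, 2.79, 3.14, 3.14, 3.14].

### API

Orientations are given as a unit quaternion [w, x, y, z].
In Python, from rig import bot, telemetry, read_camera, camera_model, job gives the robot as it stands. Calls block until the motion is done:
- bot.move_to(position, orientation): joint-space move of the TCP to a pose.
- bot.movel(position, v=0.15, attitude=None, stop_force=None): straight line of the TCP; attitude=None keeps the orientation; v is the mean speed in m/s. With stop_force (N) it stops when the force on the tool has changed by that much, and returns True; else False.
- bot.move_j(angles): joint-space move.
- bot.command_gripper(opening): finger opening in m; the grip force is fixed at half the most; returns when the fingers have stopped.
- bot.pause(seconds).
- bot.solve_ik(position, orientation): joint angles nearest the present ones, or None.
- telemetry.sense(): the state.
- read_camera(name): name is "side" or "top" or "wrist"; returns the picture (384x512x3 uint8, red, green, blue); there is no depth.
- camera_model(name): a dict with "fovy" (degrees; the focal length in pixels is half the picture's height over the tangent of half this angle, whatever the lens; pixels are square), "cx", "cy" (the principal point, pixels), "D" ([k1, k2, p1, p2, k3] as OpenCV has them; the pictures are not rectified), "camera_from_world" (4x4, takes a point from world to camera coordinates). Camera axes: x right, y down, z forward; pixel columns grow to the right and rows downward; lengths in m; the calibration is good to about 2 mm. A picture is of the moment at which its call begins: read the wrist's pose just before it. camera_model takes no time and is no camera call; for the wrist camera it gives the pose at the moment of the call.
A pose or a line that the arm cannot do raises bot.IKError and nothing moves.
- job.hand_in(): hands the job in, once; it reports no verdict.
The state is a dict: "clock": time; "joints": joint angles; "joint_vel": joint speeds; "joint_efforts": joint torques, N m; "position": TCP position; "eef_rot": TCP orientation; "wrist_force": force on the tool from outside, world axes, zero at the start; "torque": the same for the moment, N m; "grip_width": finger opening in m.
Only numpy, scipy, OpenCV 4.12 (cv2) and the standard library are available. Lean on these libraries where they do the work, as an engineer would, in place of code of your own. Each camera call takes 0.05 s, during which the arm holds its last target. There are 200 camera calls.

### The job

One of the three closed wooden cases on the white board has its steel ball rolling loose inside. Pick the cases up and gently shake or rock them end to end and back, lid up, until you feel which one it is; then seat that case fully home in the snug cell of the plywood repair tray without forcing it. Leave the other two standing on the white board, and disturb nothing else.

Things in the scene. Friction and masses are not known exactly. Their poses are not given: they have to be found in the camera images.
- case_1: Closed, latched wooden case, 130 (x) x 48 (y) x 44 mm (z), lid up; 0.28 to 0.42 kg. Origin: centre of its underside; x along its length, z up. Grip it across its flat long sides. case_1, case_2 and case_3 look alike and start parallel. Each holds a solid steel ball, 32 mm, 0.135 kg, out of sight (no pose is given; the rules call it ball).
- case_2: Looks like case_1. In two of the three cases, any two, the ball sits fast in an insert. In the third it has come out: it starts in the middle and rolls freely 44 mm either way along the length (3 mm sideways). Tipped end-down by 0.1 rad, such a case has its ball run to the low end in about 0.4 s, with a light knock and a shift of balance of up to 0.06 N m from the middle.
- case_3: Looks like case_1. The cases' own weights vary at random, so weight does not tell which one has the loose ball; only its movement inside does.
- board: White packing board, fixed, 250 (x) x 340 (y) x 6 mm thick; origin: centre of its underside, on the table. The cases start in a row on it about 108 mm apart along its y, their lengths along its x. Its far (+x) edge strip, 55 mm wide, carries flat earring cards and the small jar.
- cell (a point): Centre of the floor (thin hard felt, does not give) of the empty cell in the repair tray, 7 mm above the table; x along the cell, z up. 132.5 x 50.5 mm between the walls (1.25 mm of play all round a case, either way round). The walls, 8 mm thick, end 20 mm above this floor with a 4 mm 45-degree lead-in; finger notches in the middle 90 mm of both long walls go down to 6 mm above the floor.
- tray: Plywood repair tray, fixed, 180 (x) x 190 (y) mm, 4 mm floor, rim 12 mm above the table; origin: centre of its underside. The cell lies 36 mm to the -y side of its centre, along its x; the felt-lined +y half is open and holds the tweezers.
- pliers: Flat pliers with grey handles, 170 mm long, 13 mm high, lying on the table beyond the board; origin near the middle of the underside. A bystander: leave it alone.
- tweezers: Steel tweezers, 128 mm long, 8 mm high, lying in the open side of the repair tray; origin: middle of the underside. A bystander: leave it alone.
- jar: Small clear jar with a metal lid, 32 mm across, 26 mm high, on the far edge strip of the board; origin: centre of the underside. A bystander: leave it alone.
- bead_strip: Strip of four clear bead boxes, 35 x 143 mm, 28 mm high, on the far part of the table; origin: centre of the underside. A bystander: leave it alone.
- phone: Black phone lying on the table, 148 x 72 x 9 mm; origin: centre of the underside. A bystander: leave it alone.
- tumbler: Glass tumbler, 68 mm across, 95 mm high; origin: centre of the underside. A bystander: leave it alone.
- cutter: Round steel clay cutter, a ring 50 mm across, 22 mm high; origin: centre of the underside. A bystander: leave it alone.
Not all that is in view belongs to the job. What is shaped like the case_3 but purple is not meant.

How it is judged:
On the way, in this order (a step that is already met when the one before it is completed fails the run):
1. the loose ball has run to one end of its case (((distance between ball and case_1 below 0.06 m and (x of ball in the frame of case_1 above 0.025 m or x of ball in the frame of case_1 below -0.025 m)) or (distance between ball and case_2 below 0.06 m and (x of ball in the frame of case_2 above 0.025 m or x of ball in the frame of case_2 below -0.025 m)) or (distance between ball and case_3 below 0.06 m and (x of ball in the frame of case_3 above 0.025 m or x of ball in the frame of case_3 below -0.025 m)))).
2. and has run back past the middle (shaken end to end and back) (((distance between ball and case_1 below 0.06 m and x of ball in the frame of case_1 between -0.012 and 0.012 m) or (distance between ball and case_2 below 0.06 m and x of ball in the frame of case_2 between -0.012 and 0.012 m) or (distance between ball and case_3 below 0.06 m and x of ball in the frame of case_3 between -0.012 and 0.012 m))).
At the end, for the whole second after the job is handed in: The case in which the ball is loose sits in the cell of the repair tray: level, its underside within 3 mm of the cell's floor, within 3 mm of the cell's centre; the two other cases stand upright on the white board; everything is still (((distance between ball and case_1 below 0.06 m and horizontal distance between case_1 and cell below 0.003 m and z of case_1 in the frame of cell below 0.003 m and angle between the x axis of case_1 and the x axis of cell, either way round below 0.06 rad and angle between case_1's own z axis and vertical below 0.04 rad and linear speed of each of case_1, case_2, case_3 below 0.02 m/s and z of case_2 in the frame of board between 0.003 and 0.009 m and angle between each of case_2, case_3's own z axis and vertical below 0.05 rad and x of case_2 in the frame of board between -0.12 and 0.12 m and y of case_2 in the frame of board between -0.165 and 0.165 m and z of case_3 in the frame of board between 0.003 and 0.009 m and x of case_3 in the frame of board between -0.12 and 0.12 m and y of case_3 in the frame of board between -0.165 and 0.165 m) or (distance between ball and case_2 below 0.06 m and horizontal distance between case_2 and cell below 0.003 m and z of case_2 in the frame of cell below 0.003 m and angle between the x axis of case_2 and the x axis of cell, either way round below 0.06 rad and angle between case_2's own z axis and vertical below 0.04 rad and linear speed of each of case_2, case_1, case_3 below 0.02 m/s and z of case_1 in the frame of board between 0.003 and 0.009 m and angle between each of case_1, case_3's own z axis and vertical below 0.05 rad and x of case_1 in the frame of board between -0.12 and 0.12 m and y of case_1 in the frame of board between -0.165 and 0.165 m and z of case_3 in the frame of board between 0.003 and 0.009 m and x of case_3 in the frame of board between -0.12 and 0.12 m and y of case_3 in the frame of board between -0.165 and 0.165 m) or (distance between ball and case_3 below 0.06 m and horizontal distance between case_3 and cell below 0.003 m and z of case_3 in the frame of cell below 0.003 m and angle between the x axis of case_3 and the x axis of cell, either way round below 0.06 rad and angle between case_3's own z axis and vertical below 0.04 rad and linear speed of each of case_3, case_1, case_2 below 0.02 m/s and z of case_1 in the frame of board between 0.003 and 0.009 m and angle between each of case_1, case_2's own z axis and vertical below 0.05 rad and x of case_1 in the frame of board between -0.12 and 0.12 m and y of case_1 in the frame of board between -0.165 and 0.165 m and z of case_2 in the frame of board between 0.003 and 0.009 m and x of case_2 in the frame of board between -0.12 and 0.12 m and y of case_2 in the frame of board between -0.165 and 0.165 m))); the robot touches nothing.
It fails at once if the case is forced: a case is pressed against the tray with over 40 N (contact force between any of case_1, case_2, case_3 and tray above 40 N).
It fails at once if a case is shaken roughly: the ball strikes its case with over 20 N (contact force between ball and case_1 above 20 N or contact force between ball and case_2 above 20 N or contact force between ball and case_3 above 20 N).
It fails at once if a case is tipped more than 60 degrees from lid up (angle between any of case_1, case_2, case_3's own z axis and vertical above 1.05 rad).
It fails at once if a bystander is moved by more than 30 mm (distance of any of pliers, tweezers, jar, bead_strip, phone, tumbler, cutter from where it was at the start of the episode above 0.03 m).
It also fails if it takes over 72 s, if anything falls off the work surface, if the arm or the gripper's body presses on something with over 40 N, if the wrist force passes 120 N, or if a joint passes its speed limit or range.

## Working session

There is one attempt and no reset: what is moved stays moved. The work goes in short steps, each a Python script; the robot and the scene stay as the last script left them, time stands still between calls to the robot, and variables do not carry over. Pictures are saved under pics/ and viewed, on a budget of 10 in all, crops included, one or two more only if the job needs it, and the job is handed in when it is done.

```bash
ls; mkdir -p pics; python3 - <<'E'
from rig import bot, telemetry, read_camera, camera_model
import cv2,numpy as np
for n in ["top","side"]:
    im=read_camera(n); cv2.imwrite(f"pics/{n}0.png",im[...,::-1]); m=camera_model(n); print(n,m["fovy"],m["cx"],m["cy"],m["D"]); print(np.round(m["camera_from_world"],3))
s=telemetry.sense(); print(s["clock"],s["position"],s["eef_rot"],s["wrist_force"],s["torque"])
E
```

```text
pics
top 47.07080588549454 257.79658179355516 193.011994393883 [-0.14470704  0.          0.          0.          0.        ]
[[-0.028 -1.    -0.009 -0.014]
 [-0.988  0.029 -0.153  0.511]
 [ 0.153  0.005 -0.988  1.484]
 [ 0.     0.     0.     1.   ]]
side 50.12663464436117 256.6087879048834 198.83339920446463 [-0.04921857  0.          0.          0.          0.        ]
[[ 0.726 -0.688 -0.013 -0.387]
 [-0.524 -0.54  -0.658  0.308]
 [ 0.446  0.485 -0.752  0.963]
 [ 0.     0.     0.     1.   ]]
0.1 [0.22850206 0.49991882 0.19201778] [-1.50345852e-04  2.12774148e-01  9.77101267e-01 -5.04166992e-04] [-0.38047945  0.46277179 -0.14597892] [0.01727751 0.01243876 0.02827663]
```

View pics/top0.png

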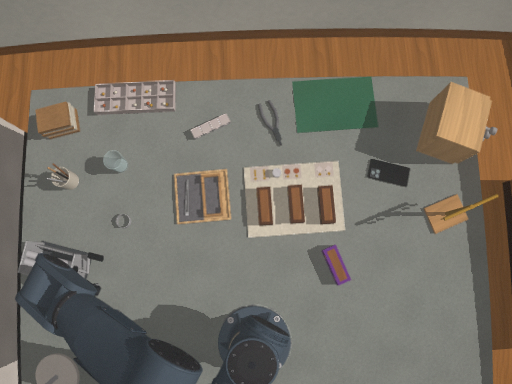

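View pics/side0.png

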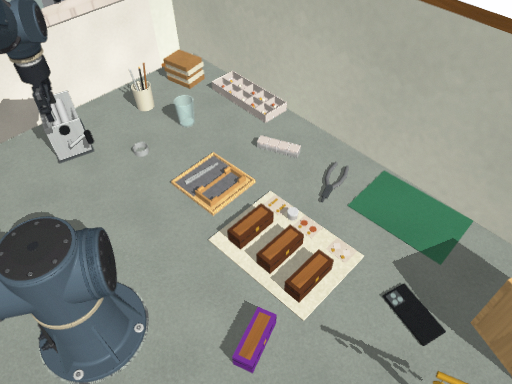

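The top view shows three brown cases on the white board at about (264,207), (296,204) and (326,205). The purple-edged decoy on the table is at (336,265), so I won't use it. The tray is at (202,196), with its cell on the right at about (210,196). The books at (57,120) and the block at (455,122) are the other brown things. Next I'll get coarse positions and take a close wrist view.

```bash
cat > h.py <<'E'
import numpy as np, cv2
from rig import bot, telemetry, read_camera, camera_model, job
from scipy.spatial.transform import Rotation as R
def ray(m,px,z):
    f=192/np.tan(np.radians(m["fovy"]/2)); K=np.array([[f,0,m["cx"]],[0,f,m["cy"]],[0,0,1]])
    u=cv2.undistortPoints(np.float64(px).reshape(-1,1,2),K,np.float64(m["D"])).reshape(-1,2)
    T=np.array(m["camera_from_world"]); d=np.c_[u,np.ones(len(u))]@T[:3,:3]; c=-T[:3,:3].T@T[:3,3]
    return c+d*((z-c[2])/d[:,2])[:,None]
def down(yaw,pitch=0.):
    "tool down, finger line (y) at angle yaw+90deg, i.e. case x axis at yaw; pitch = tip about case y (world frame)"
    r=R.from_euler('z',yaw)*R.from_euler('y',pitch)*R.from_euler('x',np.pi)
    q=r.as_quat(); return [q[3],q[0],q[1],q[2]]
E
python3 - <<'E'
from h import *
m=camera_model("top")
for n,p,z in [("cases",[[264,206],[296,203],[326,204]],.05),("tray",[[202,196],[210,196]],.01),("board",[[245,165],[339,162],[344,231],[248,236]],.006)]: print(n,ray(m,p,z).round(3).tolist())
T=np.array(camera_model("wrist")["camera_from_world"]); s=telemetry.sense()
q=s["eef_rot"]; r=R.from_quat([q[1],q[2],q[3],q[0]]).as_matrix(); W=np.linalg.inv(T)
print("cam in tcp",r.T@(W[:3,3]-s["position"]),"\n",(r.T@W[:3,:3]).round(3),camera_model("wrist")["fovy"])
for y in (0,np.pi):
    for p in ([.47,0.0,.5],[.47,-.1,.3],[.48,.15,.3]): print(y,p,bot.solve_ik(p,down(y)))
E
```

```text
cases [[0.463, -0.048, 0.05], [0.47, -0.158, 0.05], [0.464, -0.261, 0.05]]
tray [[0.51, 0.169, 0.01], [0.509, 0.141, 0.01]]
board [[0.618, 0.015, 0.006], [0.619, -0.322, 0.006], [0.372, -0.326, 0.006], [0.365, 0.01, 0.006]]
cam in tcp [ 0.06825381 -0.00031214 -0.18079348] 
 [[-0.    -0.963 -0.269]
 [ 1.    -0.    -0.   ]
 [ 0.    -0.269  0.963]] 69.53565708384683
0 [0.47, 0.0, 0.5] [-9.90982892e-02  6.56099538e-02  1.27847316e+00 -4.44089210e-16
  1.79750954e+00  1.47169804e+00]
0 [0.47, -0.1, 0.3] [-3.06561574e-01  1.25409243e-01  1.67307675e+00 -4.44089210e-16
  1.34310666e+00  1.26423475e+00]
0 [0.48, 0.15, 0.3] [ 2.10287351e-01  1.69869217e-01  1.62098993e+00 -4.44089210e-16
  1.35073351e+00  1.78108368e+00]
3.141592653589793 [0.47, 0.0, 0.5] [-0.09909829  0.06560995  1.27847316  0.          1.79750954 -1.66989462]
3.141592653589793 [0.47, -0.1, 0.3] [-0.30656157  0.12540924  1.67307675  0.          1.34310666 -1.8773579 ]
3.141592653589793 [0.48, 0.15, 0.3] [ 0.21028735  0.16986922  1.62098993  0.          1.35073351 -1.36050898]
```

```bash
python3 - <<'E'
from h import *
import json
def shot(n):
    bot.pause(0.15); m=camera_model("wrist"); im=read_camera("wrist"); cv2.imwrite(f"pics/{n}.png",im[...,::-1])
    json.dump({k:(np.array(v).tolist()) for k,v in m.items()},open(f"pics/{n}.json","w"))
bot.move_to([.545,.145,.24],down(0)); print(telemetry.sense()["clock"]); shot("trayA")
bot.move_to([.475,.145,.24],down(np.pi)); print(telemetry.sense()["clock"]); shot("trayB")
bot.move_to([.415,-.155,.30],down(np.pi)); print(telemetry.sense()["clock"]); shot("boardB")
bot.move_to([.525,-.155,.30],down(0)); print(telemetry.sense()["clock"]); shot("boardA")
a=cv2.imread("pics/trayA.png");b=cv2.imread("pics/boardA.png")
cv2.imwrite("pics/ab.png",cv2.resize(np.vstack([a,b]),None,fx=.78,fy=.78,interpolation=cv2.INTER_AREA))
E
```

```text
1.8417
4.675
6.0667
8.9917
```

View pics/ab.png

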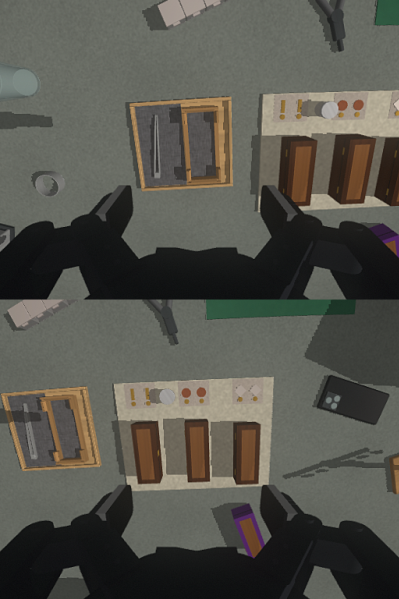

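```bash
python3 - <<'E'
from h import *
a=cv2.imread("pics/trayA.png");b=cv2.imread("pics/trayB.png");c=cv2.imread("pics/boardA.png")
A=a[110:255,155:310]; B=cv2.rotate(b,cv2.ROTATE_180)
g=cv2.resize(A,None,fx=3.8,fy=3.8,interpolation=cv2.INTER_CUBIC)
cv2.imwrite("pics/cropA.png",g)
cv2.imwrite("pics/B.png",np.hstack([cv2.resize(b,(400,300)),cv2.resize(cv2.imread("pics/boardB.png"),(400,300))]))
E
```

```text
(no output)
```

View pics/cropA.png

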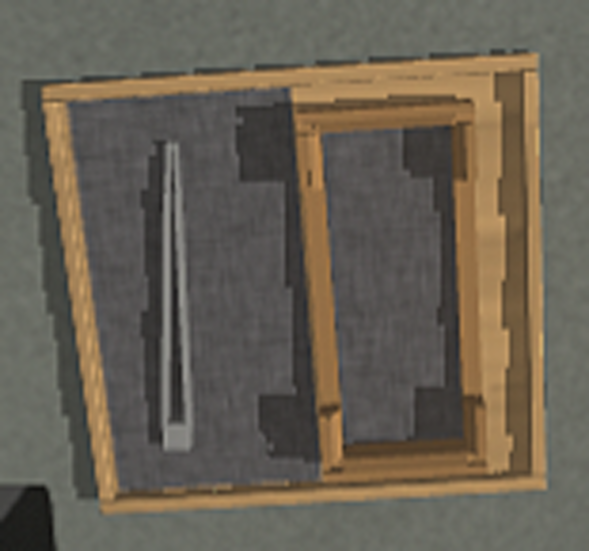

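View pics/B.png

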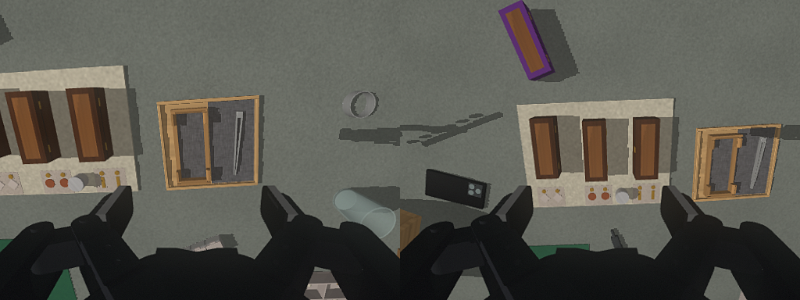

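The tray and all three cases are visible in both opposed yaw views. I'll measure them by colour mask and line fits, averaging the two yaws to cancel any hand-eye bias.

```bash
cat > meas.py <<'E'
from h import *
import json
def tray(im,m):
    hsv=cv2.cvtColor(im,cv2.COLOR_BGR2HSV); w=cv2.inRange(hsv,(8,70,60),(28,255,255))
    w=cv2.morphologyEx(w,cv2.MORPH_CLOSE,np.ones((3,3)))
    best=None
    for c in cv2.findContours(w,cv2.RETR_EXTERNAL,cv2.CHAIN_APPROX_NONE)[0]:
        if cv2.contourArea(c)<500: continue
        P=ray(m,c.reshape(-1,2),.012)[:,:2]; (ctr,sz,_)=r=cv2.minAreaRect(np.float32(P*1000))
        if abs(min(sz)-180)<15 and abs(max(sz)-190)<15: best=(P*1000,r)
    if best is None: return None
    P,r=best; B=cv2.boxPoints(r); L=[]
    for i in range(4):
        a,b=B[i],B[(i+1)%4]; l=np.linalg.norm(b-a); t=(b-a)/l; n=np.array([-t[1],t[0]])
        d=(P-a)@n; s=(P-a)@t; k=(abs(d)<5)&(s>.12*l)&(s<.88*l)
        v=cv2.fitLine(np.float32(P[k]),cv2.DIST_HUBER,0,.01,.01).ravel(); L.append(v)
    def X(p,q): A=np.array([[p[0],-q[0]],[p[1],-q[1]]]); return p[2:]+p[:2]*np.linalg.solve(A,q[2:]-p[2:])[0]
    C=np.array([X(L[i],L[(i+1)%4]) for i in range(4)]); ang=[(np.arctan2(l[1],l[0])+np.pi/4)%(np.pi/2)-np.pi/4 for l in L]
    sides=[np.linalg.norm(C[i]-C[i-1]) for i in range(4)]
    return C.mean(0),np.round(ang,3),np.round(sides,1)
def cases(im,m,z=.05):
    hsv=cv2.cvtColor(im,cv2.COLOR_BGR2HSV); w=cv2.inRange(hsv,(5,100,75),(20,255,140)); out=[]
    for c in cv2.findContours(cv2.morphologyEx(w,cv2.MORPH_OPEN,np.ones((3,3))),cv2.RETR_EXTERNAL,cv2.CHAIN_APPROX_NONE)[0]:
        if cv2.contourArea(c)<300: continue
        P=np.float32(ray(m,c.reshape(-1,2),z)[:,:2]*1000); (x,y),s,a=cv2.minAreaRect(P)
        if 80<max(s)<140 and 15<min(s)<60 and -360<y<60:
            b=cv2.boxPoints(((x,y),s,a)); e=[b[1]-b[0],b[2]-b[1]]; e=max(e,key=np.linalg.norm); out.append(((round(x,1),round(y,1)),np.round(s,1).tolist(),round(float((np.arctan(e[1]/e[0]))),3)))
    return out
E
python3 - <<'E'
from meas import *
for n in ["trayA","trayB","boardA","boardB"]:
    im=cv2.imread(f"pics/{n}.png"); m=json.load(open(f"pics/{n}.json"))
    print(n,tray(im,m)); print(cases(im,m))
c=cv2.imread("pics/boardA.png"); hs=cv2.cvtColor(c,cv2.COLOR_BGR2HSV)
print(hs[190,150:215:4].tolist())
E
```

```text
trayA (array([508.5759 , 170.55884], dtype=float32), array([0.063, 0.06 , 0.063, 0.064], dtype=float32), array([187.7, 178.8, 188.5, 178.7], dtype=float32))
[((468.3, -49.2), [119.9, 32.0], 0.08), ((472.8, -160.8), [120.6, 42.8], 0.075)]
trayB (array([507.61462, 170.30688], dtype=float32), array([0.063, 0.065, 0.065, 0.075], dtype=float32), array([187. , 178.6, 188.8, 178.2], dtype=float32))
[((463.4, -157.5), [120.4, 30.3], 0.039), ((464.0, -49.1), [127.1, 33.2], 0.075)]
boardA (array([508.68018, 166.93607], dtype=float32), array([0.059, 0.067, 0.063, 0.063], dtype=float32), array([193.9, 178.4, 193.2, 177.6], dtype=float32))
[((259.9, -286.0), [106.6, 26.6], 0.364), ((466.6, -262.9), [119.7, 31.5], 0.084), ((467.8, -49.0), [120.6, 31.0], 0.058), ((472.5, -157.4), [119.9, 32.2], 0.08)]
boardB (array([506.85983, 166.97261], dtype=float32), array([0.06 , 0.064, 0.065, 0.058], dtype=float32), array([193.8, 180.2, 192.7, 179.4], dtype=float32))
[((469.7, -157.6), [115.9, 29.1], 0.04), ((463.9, -49.1), [112.6, 29.8], 0.038), ((464.5, -262.7), [117.4, 32.2], 0.063), ((256.1, -285.9), [107.4, 27.3], 0.376)]
[[30, 22, 71], [30, 18, 69], [21, 44, 109], [19, 43, 101], [22, 44, 105], [19, 50, 108], [11, 126, 65], [13, 154, 116], [13, 154, 111], [13, 151, 108], [14, 155, 107], [12, 150, 90], [11, 131, 74], [10, 99, 59], [23, 41, 180], [22, 47, 137], [22, 44, 109]]
```

```bash
cat >> meas.py <<'E'
def caseyaw(im,m,ctr,z=.05):
    "angles of the long panel edges and panel centre, by Huber line fits"
    hsv=cv2.cvtColor(im,cv2.COLOR_BGR2HSV); w=cv2.inRange(hsv,(5,100,75),(20,255,140))
    w=cv2.morphologyEx(w,cv2.MORPH_OPEN,np.ones((3,3))); out=None
    for c in cv2.findContours(w,cv2.RETR_EXTERNAL,cv2.CHAIN_APPROX_NONE)[0]:
        if cv2.contourArea(c)<300: continue
        P=ray(m,c.reshape(-1,2),z)[:,:2]*1000
        if np.linalg.norm(P.mean(0)-ctr)>25: continue
        q=P-ctr; A=[]; O=[]
        yaw=.05
        for it in range(3):
            u=q@np.array([np.cos(yaw),np.sin(yaw)]); v=q@np.array([-np.sin(yaw),np.cos(yaw)]); A=[];O=[]
            for s in (1,-1):
                k=(abs(u)<45)&(s*(v-np.median(v))>5); l=cv2.fitLine(np.float32(np.c_[u,v][k]),cv2.DIST_HUBER,0,.01,.01).ravel(); sl=l[1]/l[0]; A.append(sl); O.append(l[3]-sl*l[2])
            yaw+=np.mean(A)
        ends=[np.median(u[(s*u>50)&(abs(v-np.mean(O))<10)]) for s in (1,-1)]
        cx=np.mean(ends); cy=np.mean(O); c0=np.array(ctr)+cx*np.array([np.cos(yaw),np.sin(yaw)])+cy*np.array([-np.sin(yaw),np.cos(yaw)])
        out=(c0.round(1),round(float(yaw),3),np.round(A,3),"w",round(O[0]-O[1],1),"l",round(ends[0]-ends[1],1))
    return out
E
python3 - <<'E'
from meas import *
for n in ["boardA","boardB"]:
    im=cv2.imread(f"pics/{n}.png"); m=json.load(open(f"pics/{n}.json"))
    for c in [(466,-49),(471,-157.5),(465.5,-262.8)]: print(n,caseyaw(im,m,c))
c=cv2.imread("pics/boardA.png")[140:260,150:350]; cv2.imwrite("pics/cases.png",cv2.resize(c,None,fx=4,fy=4,interpolation=cv2.INTER_CUBIC))
E
```

```text
boardA (array([466. , -48.9]), 0.043, array([ 0.001, -0.001], dtype=float32), 'w', np.float32(27.5), 'l', np.float64(115.6))
boardA (array([ 470.3, -157.5]), 0.041, array([ 0.006, -0.006], dtype=float32), 'w', np.float32(27.5), 'l', np.float64(113.6))
boardA (array([ 465.4, -263.3]), 0.035, array([-0.004,  0.004], dtype=float32), 'w', np.float32(27.6), 'l', np.float64(115.3))
boardB (array([463.5, -49.1]), 0.048, array([-0.007,  0.007], dtype=float32), 'w', np.float32(28.0), 'l', np.float64(110.9))
boardB (array([ 468.9, -157.6]), 0.044, array([ 0.006, -0.006], dtype=float32), 'w', np.float32(27.5), 'l', np.float64(112.0))
boardB (array([ 462. , -263.5]), 0.042, array([ 0., -0.], dtype=float32), 'w', np.float32(27.6), 'l', np.float64(110.6))
```

View pics/cases.png

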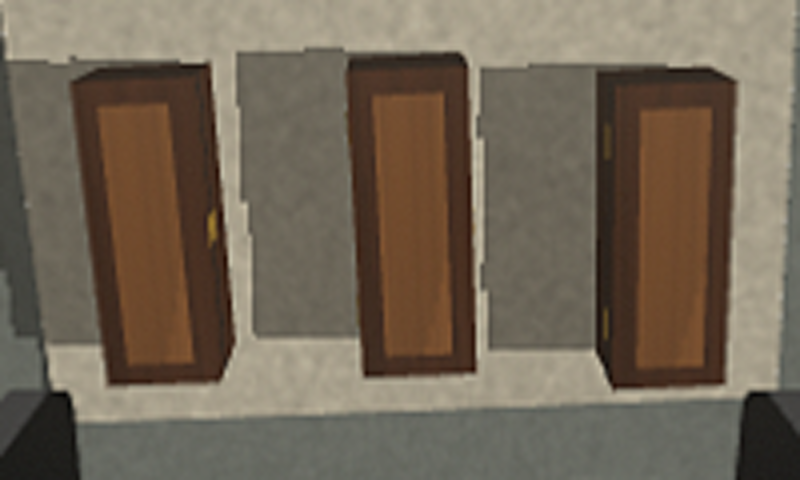

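The crop shows the three look-alike brown cases, with panels at about (147,235), (411,225) and (674,237). None of them has the purple edge. I'll start with the middle case.

```bash
cat > act.py <<'E'
from h import *
YAW=.042; CS=[np.array([.4647,-.049]),np.array([.4696,-.1575]),np.array([.4637,-.2634])]
ey=np.array([-np.sin(YAW),np.cos(YAW),0])
def S():
    s=telemetry.sense(); return np.r_[s["clock"],s["wrist_force"],s["torque"],s["grip_width"]]
def avg(n=6):
    a=[]
    for _ in range(n): bot.pause(.03); a.append(S())
    return np.mean(a,0)
def rep(t,a): print(t,"t%.2f F%s tau_y %.3f tau%s w%.4f"%(a[0],a[1:4].round(2),a[4:7]@ey,a[4:7].round(3),a[7]))
def pick(c,lift=.06):
    bot.command_gripper(.070)
    bot.move_to([*c,.09],down(YAW)); rep("above",avg(3))
    if bot.movel([*c,.017],v=.12,stop_force=15): print("TOUCH",telemetry.sense()["position"])
    bot.command_gripper(.03); rep("gripped",avg(2))
    bot.movel([*c,.017+lift],v=.1); bot.pause(.2); rep("level",avg())
def shake(c,z=.077,a=.08):
    bot.movel([*c,z+.01],v=.02,attitude=down(YAW,a)); bot.pause(.8); p=avg(); rep("+tilt",p)
    bot.movel([*c,z],v=.01,attitude=down(YAW,-a)); bot.pause(.8); n=avg(); rep("-tilt",n)
    print("DIFF tau_y %.4f"%((p-n)[4:7]@ey), "weight",p[3])
def place(c):
    bot.movel([*c,.030],v=.1,attitude=down(YAW)); hit=bot.movel([*c,.0165],v=.02,stop_force=3)
    print("placed hit",hit,telemetry.sense()["position"].round(4)); bot.command_gripper(.070); bot.movel([*c,.09],v=.15)
E
python3 - <<'E'
from act import *
pick(CS[1]); shake(CS[1])
E
```

```text
above t10.44 F[ 0.46 -0.08  0.29] tau_y 0.007 tau[-0.024  0.006  0.016] w0.0700
gripped t11.75 F[-0.2  -0.39  0.01] tau_y 0.001 tau[ 0.043  0.003 -0.024] w0.0303
level t12.83 F[0.03 0.01 0.39] tau_y 0.004 tau[-0.011  0.004  0.007] w0.0300
+tilt t14.48 F[0.04 0.15 0.11] tau_y -0.027 tau[-0.009 -0.027 -0.025] w0.0301
-tilt t16.63 F[ 0.12  0.09 -0.02] tau_y 0.028 tau[0.002 0.028 0.002] w0.0300
DIFF tau_y -0.0551 weight 0.109194109992989
```

The grip closed to 30 mm with no weight, so nothing is held. I need to look.

```bash
python3 - <<'E'
from h import *
print(telemetry.sense()["position"],telemetry.sense()["clock"])
a=read_camera("side")[...,::-1]; b=read_camera("wrist")[...,::-1]
cv2.imwrite("pics/miss.png",np.hstack([cv2.resize(a[150:350,180:400],(400,364)),cv2.resize(b,(400,300))[:, :].copy() if 0 else cv2.copyMakeBorder(cv2.resize(b,(400,300)),0,64,0,0,cv2.BORDER_CONSTANT)]))
E
```

```text
[ 0.46960565 -0.1575174   0.07701401] 16.7167
```

View pics/miss.png

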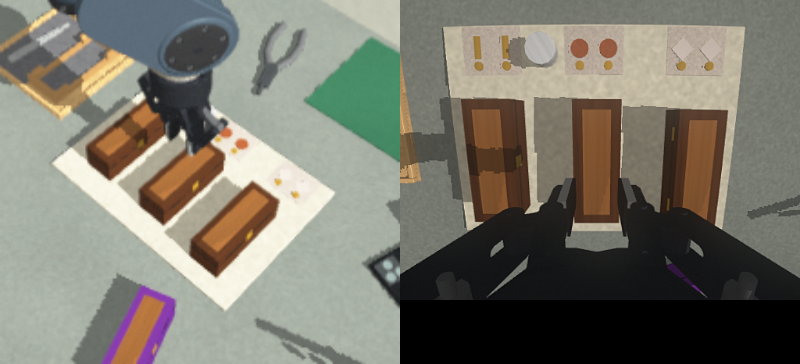

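```bash
python3 - <<'E'
from act import *
c=CS[1]
bot.command_gripper(.070); print(telemetry.sense()["grip_width"])
bot.movel([*c,.077],attitude=down(YAW))
r=bot.movel([*c,.017],v=.12,stop_force=15); s=telemetry.sense(); print(r,s["position"],s["grip_width"],s["wrist_force"])
im=read_camera("side")[...,::-1]
if s["position"][2]<.02:
    print(bot.command_gripper(.046)); rep("grip",avg(3))
im2=read_camera("side")[...,::-1]
cv2.imwrite("pics/grip.png",np.hstack([cv2.resize(i[180:300,220:340],(400,400)) for i in(im,im2)]))
E
```

```text
0.06993521985339723
False [ 0.46974582 -0.1576216   0.0174021 ] 0.06965565135611432 [-0.43722878  0.11587364  0.90030838]
False
grip t18.66 F[-0.25 -0.   -0.01] tau_y -0.029 tau[ 0.002 -0.029  0.02 ] w0.0460
```

View pics/grip.png

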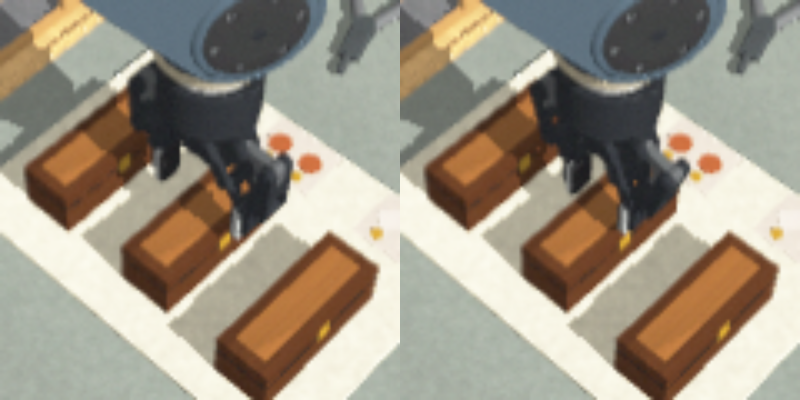

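```bash
python3 - <<'E'
from act import *
w=[read_camera("wrist")[...,::-1]]
rep("now",avg(3)); print(telemetry.sense()["position"])
for o in (.040,.030):
    r=bot.command_gripper(o); rep("%s %s"%(o,r),avg(3))
w.append(read_camera("wrist")[...,::-1])
cv2.imwrite("pics/grip2.png",np.hstack([cv2.resize(i[130:330,130:400],(400,296)) for i in w]))
print(telemetry.sense()["position"],telemetry.sense()["joint_efforts"])
E
```

```text
now t18.86 F[ 0.43 -0.3  -0.22] tau_y 0.022 tau[-0.006  0.021  0.05 ] w0.0459
[ 0.46960421 -0.15750432  0.01699047]
0.04 False t19.19 F[ 0.16 -0.33  0.19] tau_y -0.001 tau[ 0.026  0.    -0.008] w0.0400
0.03 False t19.55 F[0.03 0.08 0.15] tau_y 0.019 tau[-0.009  0.019 -0.011] w0.0301
[ 0.46960358 -0.15749699  0.01699921] [-6.62851858e-05 -5.02253437e+01 -1.92374003e+01  5.93502864e-05
  5.93409495e-04  1.68037172e-05]
```

View pics/grip2.png

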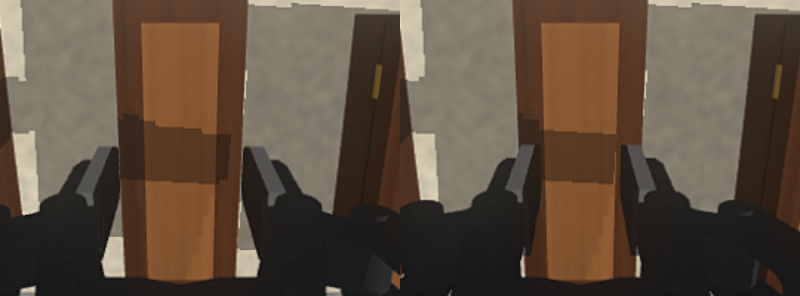

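The pads overlap the lid in the picture. Both the tip row and the tip gap put the fingertips about 45 mm short of the reported TCP, so they pass above the lid. I'll check that with a light touch on the lid, whose height is known (50 mm).

```bash
python3 - <<'E'
from act import *
c=CS[1]
r=bot.movel([*c,-.015],v=.025,stop_force=4); s=telemetry.sense(); print(r,s["clock"],s["position"],s["wrist_force"].round(2))
p=s["position"]; bot.movel([*c,p[2]+.012],v=.1); print(telemetry.sense()["clock"])
E
```

```text
True 20.15 [ 0.46970284 -0.15755508  0.01076224] [-1.16  0.49  7.1 ]
20.425
```

The touch puts the tips 39 mm short of the TCP: contact came at TCP z = 0.011 on the 0.050 lid. I'll correct for that and continue with the middle case.

```bash
python3 - <<'E'
s=open('act.py').read()
s=s.replace('.09]','.05]').replace('.017+lift','G+lift').replace('.017]','G]').replace('z=.077','z=G+.06').replace('.030]','G+.012]').replace('.0165]','G-.002]').replace('YAW=.042;','YAW=.042; G=-.020;').replace('avg(n=6)','avg(n=10)')
s=s.replace('command_gripper(.03)','command_gripper(.040)').replace('v=.12,stop_force=15','v=.08,stop_force=6')
open('act.py','w').write(s)
E
python3 - <<'E'
from act import *
c=CS[1]
pick(c); s=telemetry.sense()
if s["grip_width"]>.043: shake(c); 
print(telemetry.sense()["clock"])
E
```

```text
above t21.21 F[-0.12 -0.31  0.19] tau_y 0.005 tau[0.003 0.005 0.   ] w0.0700
gripped t22.64 F[-0.71  1.41  6.29] tau_y 0.180 tau[ 0.101  0.184 -0.019] w0.0472
level t23.79 F[-0.27  0.05 -3.36] tau_y -0.026 tau[-0.023 -0.027  0.006] w0.0471
+tilt t25.57 F[ 0.12  0.05 -2.65] tau_y -0.082 tau[ 0.011 -0.082  0.003] w0.0471
-tilt t27.86 F[-0.2   0.13 -2.88] tau_y 0.074 tau[-0.     0.075 -0.003] w0.0471
DIFF tau_y -0.1569 weight -2.6482238967501366
28.0083
```

That difference fits a fixed ball. A loose one should shift it by about +0.11. I'll put this case back and test the case nearest the tray.

```bash
sed -i 's/stop_force=3)/stop_force=4)/; s/G+.012\],v=.1,/G+.006],v=.1,/' act.py; python3 - <<'E'
from act import *
place(CS[1]); print(telemetry.sense()["clock"])
c=CS[0]
pick(c); s=telemetry.sense()
if s["grip_width"]>.043: shake(c); 
print(telemetry.sense()["clock"])
E
```

```text
placed hit True [ 0.4699 -0.1577 -0.0193]
30.0167
above t30.81 F[ 0.13 -0.31  0.38] tau_y 0.016 tau[-0.     0.016 -0.028] w0.0699
gripped t32.24 F[-1.45  0.86  6.87] tau_y 0.248 tau[ 0.121  0.253 -0.027] w0.0471
level t33.39 F[-0.16 -0.03 -3.95] tau_y 0.009 tau[0.007 0.009 0.002] w0.0471
+tilt t35.17 F[-0.21  0.3  -3.86] tau_y -0.094 tau[ 0.01  -0.094  0.022] w0.0471
-tilt t37.46 F[-0.19 -0.06 -4.09] tau_y 0.109 tau[-0.001  0.109 -0.001] w0.0472
DIFF tau_y -0.2024 weight -3.8572109036384417
37.6083
```

Per newton of weight, cases 1 and 2 respond alike once the empty-gripper baseline is subtracted (−0.037 and −0.035), so both look fixed. I'll put this one back and test the third.

```bash
python3 - <<'E'
from act import *
place(CS[0]); print(telemetry.sense()["clock"])
c=CS[2]
pick(c); s=telemetry.sense()
if s["grip_width"]>.043: shake(c); 
print(telemetry.sense()["clock"])
E
```

```text
placed hit True [ 0.4651 -0.0491 -0.0193]
39.6167
above t40.77 F[-0.24 -0.35 -0.04] tau_y 0.002 tau[-0.011  0.001 -0.004] w0.0701
gripped t42.20 F[-1.12 -0.01  5.71] tau_y 0.104 tau[0.235 0.114 0.033] w0.0473
level t43.35 F[-0.11 -0.15 -3.72] tau_y 0.006 tau[0.006 0.006 0.   ] w0.0472
+tilt t45.13 F[-0.13  0.08 -3.49] tau_y -0.031 tau[-0.007 -0.031  0.004] w0.0472
-tilt t47.42 F[ 0.24 -0.19 -3.52] tau_y 0.018 tau[ 0.006  0.018 -0.013] w0.0470
DIFF tau_y -0.0489 weight -3.4904367660019133
47.5667
```

Case 3's difference is −0.049, against about −0.185 expected for a fixed ball, so its balance shifts by +0.136 N m. It has the loose ball. I'll carry it to the cell with the ball resting at one end, level it there and lower it with force guarding.

```bash
cat > seat.py <<'E'
from act import *
YC=.064; seatz=G+.001
def F(n=4): return avg(n)[1:4]
def seat(xy,tries=5):
    for i in range(tries):
        hit=bot.movel([*xy,seatz-.001],v=.02,attitude=down(YC),stop_force=6)
        s=telemetry.sense(); z=s["position"][2]; f=F(); h=z-seatz
        print(i,hit,"t%.1f h %.1fmm"%(s["clock"],h*1e3),"F",f.round(2),"tau",s["torque"].round(3),"xy",np.round(xy,4))
        if h<.0025: return xy,True
        l=f[:2]; n=np.linalg.norm(l)
        bot.movel([*xy,z+.002],v=.05)
        if n>.8: xy=xy+.001*l/n
    return xy,False
E
python3 - <<'E'
from seat import *
c=CS[2]; xy=np.array([.5104,.1345])
bot.movel([c[0],c[1],G+.085],v=.06,attitude=down(YAW,-.08))
bot.movel([*xy,G+.085],v=.2,attitude=down(YC,-.08)); print("over",telemetry.sense()["clock"])
bot.movel([*xy,seatz+.024],v=.06,attitude=down(YC)); bot.pause(.2)
print("F air",F())
print(seat(xy,3),telemetry.sense()["clock"])
E
```

```text
over 50.2833
F air [-0.05546607  0.0849316  -3.60319327]
0 True t52.8 h 0.7mm F [-0.87  0.08  5.47] tau [-0.     0.139  0.043] xy [0.5104 0.1345]
(array([0.5104, 0.1345]), True) 52.975
```

```bash
python3 - <<'E'
from seat import *
bot.command_gripper(.064); bot.movel([.5104,.1345,.06],v=.15); bot.movel([.55,.1,.20],v=.3,attitude=down(0)); bot.pause(.15)
m=camera_model("wrist"); im=cv2.cvtColor(read_camera("wrist"),cv2.COLOR_RGB2BGR); t=cv2.cvtColor(read_camera("side"),cv2.COLOR_RGB2BGR)
from meas import caseyaw,cases
print(telemetry.sense()["clock"],cases(im,m,.051))
print(caseyaw(im,m,(510.4,134.5),.051))
cv2.imwrite("pics/final.png",np.hstack([cv2.resize(im[60:280,60:380],(440,302)),cv2.resize(t[140:320,150:390],(360,302))]))
E
```

```text
54.8583 [((473.5, -51.1), [112.8, 45.4], 0.098), ((470.5, -156.8), [125.7, 46.7], 0.052)]
(array([512.7, 129.7]), 0.067, array([ 0.006, -0.006], dtype=float32), 'w', np.float32(37.7), 'l', np.float64(121.5))
```

View pics/final.png

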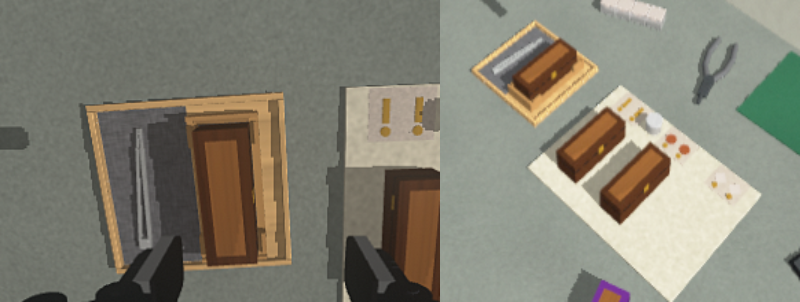

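The wrist view shows the case inside the cell walls, parallel to them, at about (226,195). The side view shows it at (545,68), the tweezers undisturbed, and the other two cases upright on the board. It came to rest at floor height, not on the walls 20 mm higher, so I'm handing in.

```bash
python3 -c "
from h import *
bot.pause(.3); print(telemetry.sense()['clock']); print(job.hand_in())"
```

```text
55.1583
the job is handed in; nothing more can be done
None
```

The case with the loose ball was case 3, the one at the −y end of the row (my numbering, from the tray side). I seated it in the repair tray's cell and handed the job in at 55.2 s; no verdict is reported.

- **Which case:** I rocked each case ±0.08 rad, lid up, and compared the wrist moment between the two tilts. Cases 1 and 2 gave −0.202 and −0.157 N m, which scales with their weight as a fixed ball should. Case 3 gave −0.049 N m where about −0.185 was expected. That balance shift of 0.136 N m is near the 0.12 N m the ball's full run should give.
- **Seating:** it went down without catching on the walls. The guarded descent stopped 0.7 mm above the nominal floor height, the same reading as the two put-downs on the board. The force after contact was about 5.5 N, well under the 40 N limit.
- **Last pictures:** case 3 lies inside the cell walls at a yaw of 0.067 rad, against 0.064 for the tray. The other two stand upright on the board. The tweezers, jar and pliers look untouched, and the gripper was clear. The phone, tumbler, cutter and all of the bead strip were not in those pictures.

**What failed or disagreed:**
- **Missed first grip:** the fingertips end about 39 mm short of the stated tool point, so the first grip closed above the lid. I found this with a light touch on the lid (about 7 N) and corrected for it.
- **Final position:** the last camera estimate of the seated case's centre was 2.3 mm off in x and 4.8 mm off in y. Its colour mask had spread onto the case's side (panel 38 mm wide instead of 27.5), so I relied on the seating depth and the picture instead. That position was not measured again.

I viewed 10 pictures.

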